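# Load a board through the dust flap and start the purge

## Robot

A 6-joint arm with a two-finger parallel gripper is mounted at the origin on the work surface; the furniture and walls round the work are solid. World frame = base frame: x ahead of the robot, y to its left, z up, the work surface at z = 0. Lengths are in mm, angles in rad, forces in N, time in s.
With the tool pointing down it reaches from about 300 to 750 mm from the base axis. Payload 8.5 kg.
Tool frame: the origin (TCP) lies at the very end of the fingers, on their centre line; the grasp point (between the pads) lies 19 mm behind it; z points along the fingers, y is the line along which they close (so a half turn about z gives the same grasp; the last joint's range is limited). The gripper opens to 85 mm and grips with 20 to 120 N. Pads are 22 mm wide; open, the fingers measure 114 mm over their backs; the gripper's body (76 mm by 85 mm) begins 54 mm behind the grasp point. The pads swing forward as they close: fully open they stand 13 mm farther back than shut.
Start: joints at [-1.492, 0.381, 1.297, -0, 1.464, -0.215], TCP at [159.27, -526.416, 231.322] pointing down, gripper open.
Joint ranges: [-3.11, 3.11], [-0.89, 2.33], [0.22, 2.48], [-1.42, 4.56], [0.17, 2.85], [-2.88, 2.88]. Speed limits (rad/s): [2.39, 2.39, 3.14, 3.14, 3.14, 3.14].

## Interface

Orientations are given as a 3x3 rotation matrix whose columns are the frame's x, y, z axes.
In Python, from station import arm gives the robot as it stands. Calls block until the motion is done:
- arm.move_pose(position, orientation): joint-space move of the TCP to a pose.
- arm.movel(position, orientation=None, feed=150): straight line of the TCP; orientation=None keeps the orientation; feed is the mean speed in mm/s.
- arm.move_joints(angles): joint-space move.
- arm.move_gripper(opening): opening from 0.0 (shut) to 1.0 (fully open); the grip force is fixed at half the most; returns when the fingers have stopped.
- arm.sleep(seconds).
- arm.ik(position, orientation): joint angles nearest the present ones, or None.
- arm.observe(): the state.
- arm.grab_frame(name): name is "scene" or "top" or "wrist"; returns a dict with "frame" (400x640x3 uint8, blue, green, red), "fx", "fy", "cx", "cy" (pixels), "pose" (4x4, takes a point from camera to world coordinates); the wrist camera has in their place "tool_from_camera" (4x4, takes a point from camera to tool coordinates, whose origin is the TCP and whose axes are the flange's). Camera axes: x right, y down, z forward; pixel columns grow to the right and rows downward; lengths in mm; the calibration is good to about 2 mm. The wrist camera is an equidistant fisheye: a pixel r from the principal point sees the ray r / f radians off the axis. A picture is of the moment at which its call begins: read the wrist's pose just before it. There is no depth.
A pose or a line that the arm cannot do raises arm.IKError and nothing moves.
- arm.close_job(): hands the job in; it is judged then, once.
Trained networks look in the newest picture that a camera, given by its name, has taken for a name from the list of things; names that differ only in an ending like _2 or _b are one class to them, and where a whole thing is asked for, a point or a joint stands for the part that bears it (a point fixed in the world has none). Each returns a list of dicts, best first, with "confidence" (0 to 1); they miss things now and then, are a little off and sometimes report something else, mostly with a low value. They report only what shows in the picture. A call takes as long as a camera call. They do not tell look-alikes from the thing itself.
- arm.spot_in(camera, label): "box" ([left, top, width, height] in pixels, round what is visible of it).
- arm.cut_out(camera, label): "pixels" (400x640 bool, what is visible of it) and "box" ([left, top, width, height] in pixels, round what is visible of it).
- arm.tip_of(camera, label): "at" ([row, column] in pixels: a listed point, or the origin of a listed thing).
The state is a dict: "clock": time; "joints": joint angles; "joint_velocities": joint speeds; "effort": joint torques, N m; "tool_pos": TCP position; "eef_rot": TCP orientation; "ft_force": force on the tool from outside, world axes, zero at the start; "wrist_torque": the same for the moment, N m; "finger_gap": opening from 0.0 (shut) to 1.0 (fully open); "grip_force": force on a finger pad.
Only numpy, scipy, OpenCV 4.12 (cv2) and the standard library are available. Lean on these libraries where they do the work, as an engineer would, in place of code of your own. Each camera call takes 0.05 s, during which the arm holds its last target. There are 200 camera calls.

## Task

Take the brown board out of the rack and push it, end first, through the blue sprung dust flap in the console's sloping deck until it is fully home in the chute and the flap has shut behind it. Then swing the clear guard up by its yellow handle and well back so that it stays open, and turn the black knob beneath it clockwise as far as it goes, to the green mark. Leave the grey boards in the rack, and leave the guard open.

Things in the scene. Friction and masses are not known exactly. Their poses are not given: they have to be found in the camera images.
- brown_board: Reddish-brown carrier board, a plate 92x48x5 mm, about 60 g, small parts 7 mm tall on one face (drawn only, touch nothing). Origin: centre of its plain face; x along the 92 mm (up in the rack), y across the 48 mm, z out of the face with parts (plate from z = 0 to 5 mm). Stands on end in one of the rack's slots. Grip across the 48 mm by the long edges near the upper end.
- board_top (a point): Middle of the board's upper end (x = +46 mm, mid-thickness), axes as the board. In the rack it is 100 mm over the bench; the upper 44 mm stand clear of the rack's guides.
- board_foot (a point): Middle of the board's lower end (x = -46 mm, mid-thickness), axes as the board: the end that goes through the flap first.
- rack: Black board rack, 136x80x56 mm, fixed; origin at the centre of its underside. Three slots 40 mm apart along its x; boards stand on its 8 mm floor, width along its y, parts towards its -x, guided at both edges up to 56 mm over the bench. A board lifts straight up and is free after 50 mm. A shelf 0.2 m high stands behind rack and console: carry the board well above or in front of it.
- grey_board_a: Grey carrier board of the same size in another slot of the rack; origin and axes as for the brown board. To be left there.
- grey_board_b: Second grey board, likewise.
- console: White dry-store console, 182x262 mm on the bench, fixed; origin on the bench under the deck's middle; its low front faces its own -x. The top is a flat deck sloping 35 degrees, 78 mm high at the front (x = -82 mm), 197 mm at the back (x = +88 mm). Mouth with blue flap on its right (y = -60 mm), knob and guard on its left (y = +60 mm).
- mouth (a point): Centre of the mouth, level with the deck, 135 mm over the bench. Axes: x up the slope, y to the left, z square out of the deck (35 degrees from vertical, leaning to the console's front). Open 104 mm along y, 40 mm along x. Down to 45 mm depth the chute behind is as wide, so fingers up to 95 mm overall can go in with the board. Hold the board's mid-thickness at about x = -5 mm, mid-width at y = 0.
- chute_end (a point): Middle of the chute's end stop, 128 mm straight below the mouth along its -z; same axes. 45-degree lead-ins at 48 to 70 mm depth narrow the chute to 57 mm across y. From 64 mm depth rails carry the board's edges at x = -12 mm; the other wall at x = +21 mm. Home, the board's foot is on the stop, its upper end 36 mm below the deck. Let go, it slides down the steep chute by its weight.
- flap (a joint): Blue dust flap, 101x38x3 mm, rad: 0 shut, 1.4 the most. Fills the mouth 2 mm below the deck, hinged at the mouth's upper edge (x = +20 mm), swings inwards, sprung shut (0.009 N m shut, plus 0.015 N m/rad: under 1 N at the board). The board leans it open about 0.9 rad, fingers a little more. It can shut only when the board's upper end is 30 mm or more below the deck.
- guard (a joint): Clear flip guard, a 76x96x46 mm box over the knob, rad: 0 shut, 1.9 fully back. Stays where it is left (hinge friction 0.06 N m, under 1 N at the handle). 1.2 or more counts as open, but past about 1.6 there is more room for a gripper over the knob.
- guard_handle (a point): Middle of the guard's yellow handle, a round bar 10 mm thick along y, 58 mm clear between its arms, 42 mm in front of the guard's front wall, 38 mm out from the deck when shut. Axes turn with the guard; when shut as the mouth's. Pinched with the fingers closing up and down the slope, it can turn between them: the tool may keep its direction.
- guard_hinge (a point): Middle of the guard's hinge line at its upper end, 4 mm out from the deck; axes as the mouth (hinge along y). The handle circles it at 146 mm radius, starting 142 mm down the slope and 34 mm further out, moving out from the deck and then up the slope.
- purge_knob (a joint): Black knob, rad: grows clockwise seen from outside the deck, 0 to the stop at 1.4, by the green mark. Starts between 0 and 0.3. Turns against 0.04 N m friction and stays. 1.25 or more counts as fully turned.
- purge_knob_grip (a point): Point on the knob's axis at gripping height, 37 mm out from the deck. The bar to grip is 14 mm wide, 34 mm long, its top 44 mm out from the deck. x runs along the bar and turns with the knob, z out of the deck. At knob angle 0 the bar lies along the slope.
Mind the look-alikes: they are no part of the job. What is shaped like the brown_board but purple or red is not meant.

How it is judged (in metres and radians):
On the way, in this order (a step that is already met when the one before it is completed fails the run):
1. the board is pushed through the flap and holds it open (value of joint flap above 0.5 rad and z of board_foot in the frame of mouth below -0.045 m), for 0.1 s.
2. the board is let go fully home in the chute and the flap has shut behind it (z of brown_board in the frame of mouth between -0.095 and -0.072 m and y of brown_board in the frame of mouth between -0.015 and 0.015 m and x of brown_board in the frame of mouth between -0.022 and 0.022 m and value of joint flap below 0.1 rad and contact force between brown_board and the fingers below 0.05 N), for 0.2 s.
3. the guard is swung open (value of joint guard above 1.2 rad), for 0.1 s.
4. the knob is turned clockwise to the green mark (value of joint purge_knob above 1.25 rad), for 0.1 s.
At the end, for the whole second after the job is handed in: The brown board rests released in the chute, its centre 72 to 95 mm below the deck, within 15 mm of the middle sideways and 22 mm along the slope; flap shut (under 0.1 rad); guard open 1.2 rad or more; knob at 1.25 rad or more; both grey boards within 25 mm of where they stood (all of step 2 and value of joint guard above 1.2 rad and value of joint purge_knob above 1.25 rad and linear speed of brown_board below 0.02 m/s); the robot touches nothing.
It fails at once if a grey board is moved from its slot (over 25 mm) (distance of any of grey_board_a, grey_board_b from where it was at the start of the episode above 0.025 m).
It also fails if it takes over 67 s, if anything falls off the work surface, if the arm or the gripper's body presses on something with over 40 N, if the wrist force passes 120 N, or if a joint passes its speed limit or range.

## Working session

There is one attempt and no reset: what is moved stays moved. The work goes in short steps, each a Python script; the robot and the scene stay as the last script left them, time stands still between calls to the robot, and variables do not carry over. Pictures are saved under pics/ and viewed, at most 11 in all, crops included, and the job is handed in when it is done.

```bash
mkdir -p pics; ls; python3 - <<'E'
from station import arm
import cv2,numpy as np
ims=[]
for c in ["scene","top"]:
    f=arm.grab_frame(c); ims.append(f["frame"]); cv2.imwrite(f"pics/{c}0.png",f["frame"])
    print(c,f["fx"],f["fy"],f["cx"],f["cy"],np.round(f["pose"],3).tolist())
    for l in ["brown_board","board_top","rack","console","mouth","guard_handle","guard_hinge","purge_knob_grip","flap"]:
        try:
            print(l,[(np.round(d["at"]).tolist(),round(d["confidence"],2)) for d in arm.tip_of(c,l)][:5])
        except Exception as e: print(l,e)
    print([(d["box"],round(d["confidence"],2)) for d in arm.spot_in(c,"brown_board")])
print(arm.observe())
E
```

```text
pics
scene 451.2918533689593 451.2918533689593 324.0533810751901 199.70248609002886 [[0.912, -0.297, 0.284, 18.898], [-0.41, -0.686, 0.601, -1018.367], [0.016, -0.664, -0.747, 1259.251], [0.0, 0.0, 0.0, 1.0]]
brown_board [([286.0, 365.0], 0.57), ([275.0, 399.0], 0.55)]
board_top [([269.0, 398.0], 0.62), ([277.0, 363.0], 0.59), ([173.0, 309.0], 0.47)]
rack [([288.0, 352.0], 0.59)]
console [([164.0, 296.0], 0.66), ([276.0, 365.0], 0.17)]
mouth [([152.0, 291.0], 0.96)]
guard_handle [([128.0, 272.0], 0.59), ([277.0, 365.0], 0.31)]
guard_hinge [([123.0, 305.0], 0.95), ([127.0, 274.0], 0.38)]
purge_knob_grip []
flap it knows: board_foot, board_top, brown_board, chute_end, console, grey_board, guard_handle, guard_hinge, mouth, purge_knob_grip, rack
[([356.5, 276.0, 15.2, 21.4], 0.63)]
top 378.7772644429271 378.7772644429271 319.5270767454852 197.0440741163309 [[-0.019, -0.995, 0.094, 335.527], [-1.0, 0.021, 0.013, -85.097], [-0.015, -0.093, -0.996, 1547.419], [0.0, 0.0, 0.0, 1.0]]
brown_board [([200.0, 412.0], 0.66), ([220.0, 442.0], 0.41), ([206.0, 258.0], 0.33)]
board_top [([202.0, 415.0]
[... 633 characters left out ...]
joint_velocities': array([ 9.27252659e-05, -2.22224371e-05, -4.02845558e-04, -6.68653200e-04,
        1.19310198e-03, -1.67288824e-03]), 'effort': array([ 3.57788020e-03, -4.48322725e+01, -2.31468827e+01,  2.11105987e-05,
        5.68608393e-04, -4.10891255e-05]), 'tool_pos': array([ 159.26705438, -526.41748386,  231.31558356]), 'eef_rot': array([[ 9.57154613e-01,  2.89577358e-01, -5.57836829e-06],
       [ 2.89577358e-01, -9.57154613e-01,  2.86705578e-05],
       [ 2.96298343e-06, -2.90575258e-05, -1.00000000e+00]]), 'ft_force': array([-0.32326104,  0.37822018,  0.07977504]), 'wrist_torque': array([-0.00820583, -0.00977354,  0.00340269]), 'grip_force': 0.0, 'finger_gap': 0.9993188115375967}
```

```bash
python3 - <<'E'
import cv2,numpy as np
a=cv2.imread("pics/scene0.png")[80:330,220:470]; b=cv2.imread("pics/top0.png")[130:270,190:470]
a=cv2.resize(a,(600,600),interpolation=cv2.INTER_CUBIC);b=cv2.resize(b,(800,400),interpolation=cv2.INTER_CUBIC)
cv2.imwrite("pics/a.png",a);cv2.imwrite("pics/b.png",b)
E
```

```text
(no output)
```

View pics/a.png

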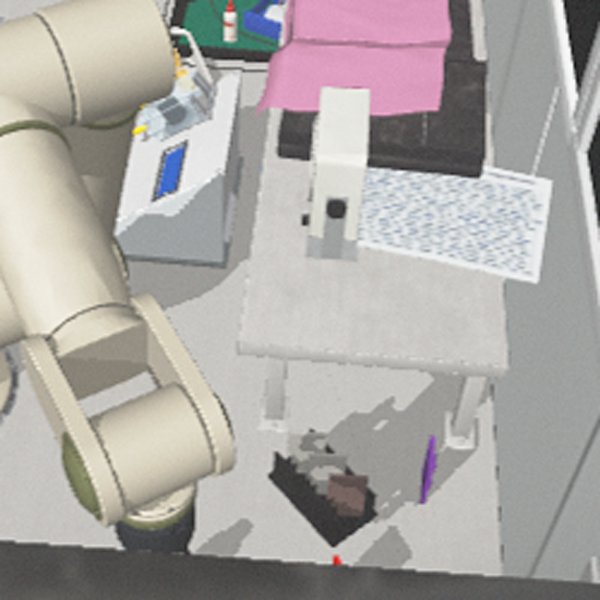

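View pics/b.png

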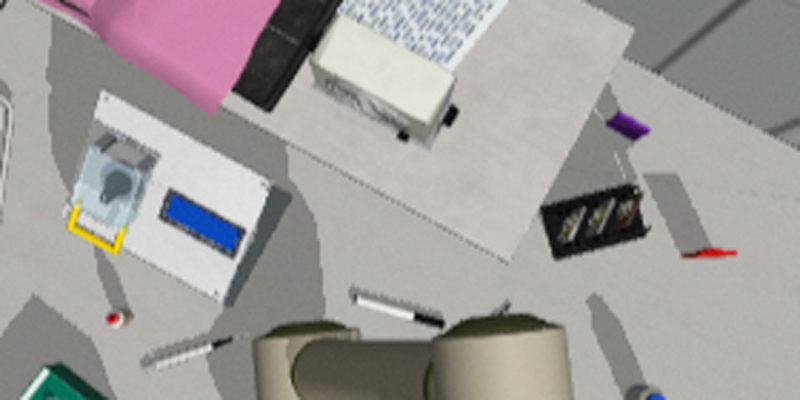

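The brown board is in the slot of the rack nearest the camera, at scene pixel (col 365, row 286) and top pixel (409, 203). Look-alikes are the purple plate at scene (399, 275) / top (410, 173) and the red one at top (438, 218) / scene (360, 314). Grey boards fill the other two slots. The console is at scene (290, 150) and top (252, 202). The shelf, with a tall coffee machine on it, is behind it.

```bash
cat > h.py <<'E'
from station import arm
import cv2,numpy as np
from scipy.spatial.transform import Rotation as R
def grab(c):
    o=arm.observe(); f=arm.grab_frame(c); T=np.eye(4)
    if c=="wrist":
        T[:3,:3]=o["eef_rot"];T[:3,3]=o["tool_pos"];T=T@f["tool_from_camera"]
    else: T=np.array(f["pose"])
    return dict(im=f["frame"],k=(f["fx"],f["fy"],f["cx"],f["cy"]),T=T,fish=c=="wrist")
def ray(v,px): # px=(col,row)
    fx,fy,cx,cy=v["k"]; a=np.array([(px[0]-cx)/fx,(px[1]-cy)/fy])
    if v["fish"]:
        r=np.hypot(*a)+1e-12; d=np.r_[a/r*np.sin(r),np.cos(r)]
    else: d=np.r_[a,1]/np.sqrt(a@a+1)
    return v["T"][:3,3],v["T"][:3,:3]@d
def onz(v,px,z):
    o,d=ray(v,px); return o+d*(z-o[2])/d[2]
def proj(v,P):
    p=(np.atleast_2d(P)-v["T"][:3,3])@v["T"][:3,:3]; fx,fy,cx,cy=v["k"]
    if v["fish"]:
        n=np.hypot(p[:,0],p[:,1])+1e-12; s=np.arctan2(n,p[:,2])/n; q=p[:,:2]*s[:,None]
    else: q=p[:,:2]/p[:,2:]
    return q*[fx,fy]+[cx,cy]
def tri(obs):
    A=np.zeros((3,3));b=np.zeros(3)
    for v,px in obs:
        o,d=ray(v,px);M=np.eye(3)-np.outer(d,d);A+=M;b+=M@o
    X=np.linalg.solve(A,b); return X,[np.round(proj(v,X)[0]-px,1).tolist() for v,px in obs]
def down(yaw): # tool down, y axis (closing) at yaw
    y=np.array([np.cos(yaw),np.sin(yaw),0]);z=np.array([0,0,-1.]);return np.c_[np.cross(y,z),y,z]
E
python3 - <<'E'
from h import *
t=grab("top");s=grab("scene");w=grab("wrist")
print(w["k"],arm.grab_frame("wrist")["tool_from_camera"].round(3).tolist())
print("board_top",tri([(t,(415,202)),(s,(363,277))]), onz(t,(409,203),100))
print("mouth",tri([(t,(258,208)),(s,(291,152))]))
print("hinge",tri([(t,(234,180)),(s,(305,123))]))
print("handle",tri([(t,(223,215)),(s,(272,128))]))
print("rack",[onz(t,p,56).round() for p in [(380,203),(413,194),(417,213),(385,221)]])
print("shelf",[onz(t,p,200).round() for p in [(368,222),(411,141)]])
print("machine",[tri([(t,(342,178)),(s,(362,115))])])
E
```

```text
(309.70691628693146, 309.70691628693146, 318.245903741115, 198.04376653247735) [[0.001, -0.966, -0.258, 65.546], [1.0, 0.001, -0.0, 0.225], [0.0, -0.258, 0.966, -141.752], [0.0, 0.0, 0.0, 1.0]]
board_top (array([ 438.62774515, -423.83573507,  116.17049716]), [[-0.5, 1.4], [1.9, -0.2]]) [ 441.79514253 -406.87948377  100.        ]
mouth (array([435.21165709, 167.62128464, 116.9353581 ]), [[0.2, -0.5], [-0.5, 0.0]])
hinge (array([532.56797441, 249.73013422, 163.0611614 ]), [[-0.3, 0.9], [0.9, -0.1]])
handle (array([408.84653209, 293.54174906, 144.99420077]), [[0.1, -0.2], [-0.2, 0.0]])
rack [array([ 447., -303.,   56.]), array([ 480., -434.,   56.]), array([ 405., -446.,   56.]), array([ 376., -320.,   56.])]
shelf [array([ 370., -237.,  200.]), array([ 659., -401.,  200.])]
machine [(array([ 511.74823987, -145.94640314,  485.40819043]), [[3.5, -8.3], [-9.2, 1.0]])]
```

```bash
cat > v1.py <<'E'
from h import *
import pickle
V=[]
for i,(p,yaw) in enumerate([((400,-430,270),-1.27),((470,-330,300),-1.27)]):
    arm.move_pose(p,down(yaw)); v=grab("wrist");V.append(v)
    for l in ["brown_board","board_top","grey_board","rack"]:
        print(i,l,[(np.round(d["at"][::-1]).tolist(),round(d["confidence"],2)) for d in arm.tip_of("wrist",l)][:5])
    v["cut"]=[(d["pixels"],d["box"],d["confidence"]) for d in arm.cut_out("wrist","brown_board")]
    print([(c[1],c[2]) for c in v["cut"]])
    print(arm.observe()["clock"],arm.observe()["joints"].round(2))
pickle.dump(V,open("rack.pkl","wb"))
cv2.imwrite("pics/r.png",np.vstack([cv2.resize(v["im"][:300],(640,300)) for v in V]))
E
python3 v1.py
```

```text
0 brown_board [([349.0, 41.0], 0.95), ([386.0, 211.0], 0.87), ([322.0, 133.0], 0.75)]
0 board_top [([322.0, 135.0], 0.72), ([359.0, 31.0], 0.59), ([400.0, 224.0], 0.56)]
0 grey_board [([255.0, 133.0], 0.74), ([287.0, 133.0], 0.61)]
0 rack [([286.0, 128.0], 0.59), ([15.0, 54.0], 0.32)]
[([300.4, 115.0, 39.2, 42.5], 0.9), ([366.5, 195.5, 47.1, 33.8], 0.9), ([340.7, 14.7, 33.8, 50.8], 0.83)]
2.525 [-1.02  0.43  1.11 -0.    1.6   0.25]
1 brown_board [([407.0, 123.0], 0.8), ([376.0, 208.0], 0.61)]
1 board_top [([386.0, 219.0], 0.95), ([418.0, 126.0], 0.8), ([319.0, 206.0], 0.45)]
1 grey_board [([319.0, 204.0], 0.96), ([351.0, 208.0], 0.73)]
1 rack [([341.0, 195.0], 0.57)]
[([360.9, 192.7, 37.1, 41.4], 0.85), ([388.3, 106.3, 43.7, 37.3], 0.58)]
3.3917 [-0.82  0.39  1.09 -0.    1.66  0.45]
```

View pics/r.png

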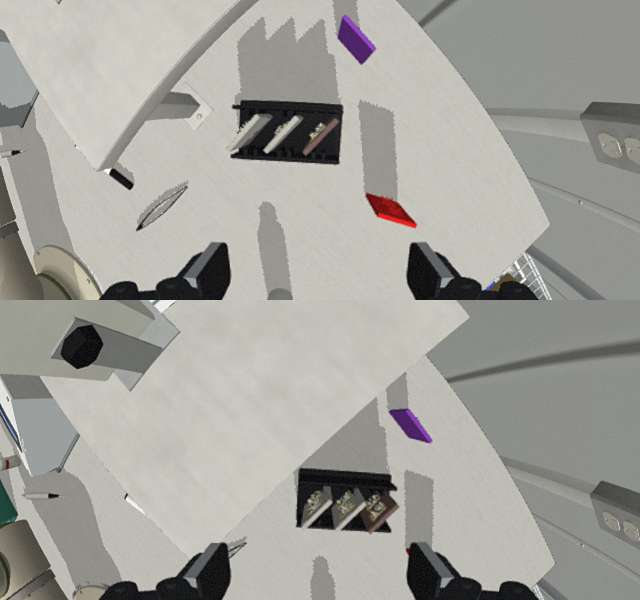

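The upper view shows the rack at (236–342, 103–163) with two grey boards at (250,133) and (284,133) and the brown one at (320,136). The purple plate is at (357,40) and the red one at (390,210). The boards look diagonal to the rack, so I'll take a close crop.

```bash
python3 - <<'E'
import pickle,cv2,numpy as np
V=pickle.load(open("rack.pkl","rb"))
a=cv2.resize(V[0]["im"][85:180,220:360],None,fx=5,fy=5,interpolation=cv2.INTER_CUBIC)[:, :700]
b=cv2.resize(V[1]["im"][155:245,285:415],None,fx=3,fy=3,interpolation=cv2.INTER_CUBIC)
c=np.zeros((600,800,3),np.uint8);c[:a.shape[0]//1*1][:475,:700]=a[:475];
cv2.imwrite("pics/c1.png",a);cv2.imwrite("pics/c2.png",cv2.resize(b,None,fx=1.7,fy=1.7))
E
```

```text
(no output)
```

View pics/c1.png

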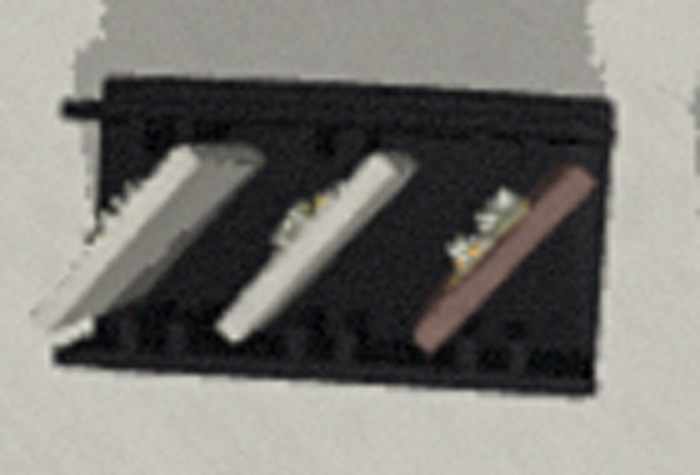

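View pics/c2.png

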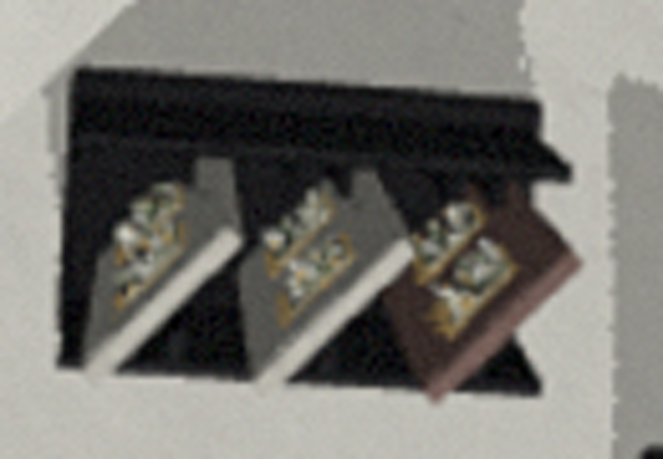

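The close crop confirms the brown board, in the right-hand slot. Its upper edge runs from (305,153) to (336.6,120.6) in view 0 and from (370,231) to (397,206) in view 1, with the parts facing the grey boards. Next I'll triangulate it and move to look at the console.

```bash
cat > v2.py <<'E'
from h import *
import pickle
V=pickle.load(open("rack.pkl","rb"))
A,ra=tri([(V[0],(336.6,120.6)),(V[1],(397.2,205.8))]);B,rb=tri([(V[0],(305,152.8)),(V[1],(370.0,231.4))])
print("A",A,ra,"B",B,rb,np.linalg.norm(A-B),np.degrees(np.arctan2(*(A-B)[[1,0]])),(A+B)/2)
G=[tri([(V[0],(220+np.array(p)/5+[0,-135])[0:2]*[1,1]) ,(V[1],(285+np.array(q)/5.1+[0,-130])[0:2])]) for p,q in [((380,165),(408,242)),((232,332),(268,378))]]
print("grey",G)
arm.move_pose((300,-330,420),down(-1.27))
arm.move_pose((330,0,420),down(-0.4+np.pi/2*0))
W=[]
for i,(p,yaw) in enumerate([((390,190,400),-0.4-1.57/2),((470,300,400),-0.4-1.57/2)]):
    arm.move_pose(p,down(yaw)); v=grab("wrist");W.append(v)
    for l in ["mouth","guard_handle","guard_hinge","purge_knob_grip","console"]:
        print(i,l,[(np.round(d["at"][::-1],1).tolist(),round(d["confidence"],2)) for d in arm.tip_of("wrist",l)][:3])
    print(arm.observe()["clock"],arm.observe()["joints"].round(2))
pickle.dump(W,open("con.pkl","wb"))
cv2.imwrite("pics/con.png",np.vstack([cv2.resize(v["im"][:300],(640,300)) for v in W]))
E
python3 v2.py
```

```text
A [ 463.86133141 -429.89031754   97.91695443] [[-0.1, 0.1], [0.1, -0.1]] B [ 423.40316223 -409.42725762   97.18409803] [[0.3, -0.2], [-0.2, 0.2]] 45.344650768389606 -26.829517211997793 [ 443.63224682 -419.65878758   97.55052623]
grey [(array([ 455.27836604, -390.79773524,   97.72672764]), [[0.7, -0.6], [-0.7, 0.5]]), (array([ 413.67277377, -371.00942343,   95.41311215]), [[0.7, -0.6], [-0.6, 0.5]])]
0 mouth [([352.0, 144.7], 0.67)]
0 guard_handle [([249.4, 116.0], 0.57)]
0 guard_hinge [([323.5, 46.7], 0.9)]
0 purge_knob_grip []
0 console [([320.8, 111.7], 0.88)]
7.0 [ 0.18  0.1   1.21 -0.    1.84  1.36]
1 mouth [([400.1, 225.8], 0.95)]
1 guard_handle [([302.5, 194.1], 0.79)]
1 guard_hinge [([386.5, 140.9], 0.9)]
1 purge_knob_grip []
1 console []
7.9 [ 0.35  0.34  0.89 -0.    1.91  1.54]
```

View pics/con.png

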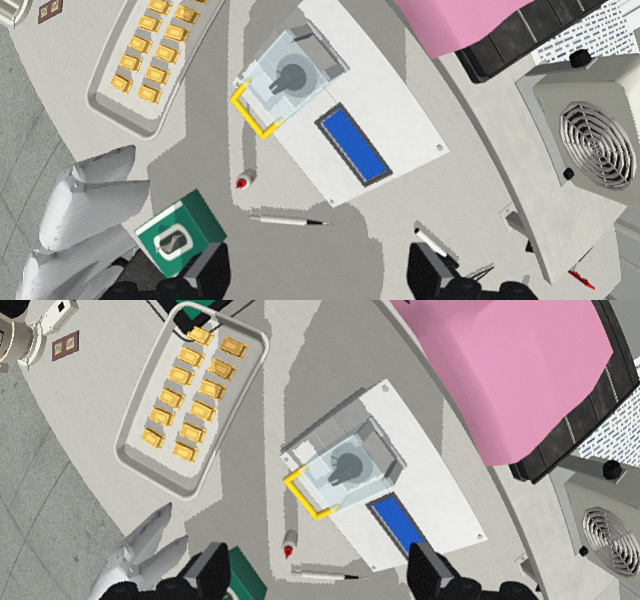

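The console shows clearly in both views. In view 0 the blue flap is at (353,144), the yellow handle at (254,110) and the knob at (288,78) under the clear guard. In view 1 the mouth is at about (400,226) and the handle at (306,195). Next I'll fit the console pose from the blue corners across cameras and triangulate the handle.

```bash
cat > fit.py <<'E'
from h import *
import pickle
from scipy.optimize import least_squares
W=pickle.load(open("con.pkl","rb")); 
def load():
    import os
    if not os.path.exists("ts.pkl"): pickle.dump([grab("top"),grab("scene")],open("ts.pkl","wb"))
    return pickle.load(open("ts.pkl","rb"))
W+=load()
c,s=np.cos(np.radians(35)),np.sin(np.radians(35))
D=np.array([[c,0,-s],[0,1,0],[s,0,c]])  # deck axes in console
def frame(p):
    Rz=R.from_euler("z",p[2]).as_matrix(); return Rz@D, Rz, np.array([p[0],p[1],p[3]])
def mouthpts(p,q):
    M,Rz,o=frame(p); return o+q@M.T       # p[:2],p[3]=mouth centre
fl=np.array([[20,50.5,-2],[20,-50.5,-2],[-18,-50.5,-2],[-18,50.5,-2]],float)
def blue(v):
    h=cv2.cvtColor(v["im"],cv2.COLOR_BGR2HSV); m=cv2.inRange(h,(108,140,80),(125,255,255))
    return m
p0=np.array([435,168,-0.4,135.])
obs=[]
for i,v in enumerate(W):
    m=blue(v); pc=proj(v,p0[[0,1,3]])[0]
    n,l,st,ce=cv2.connectedComponentsWithStats(m)
    j=min(range(1,n),key=lambda k:np.hypot(*(ce[k]-pc))-st[k,4]*.05)
    ys,xs=np.where(l==j); pts=np.c_[xs,ys].astype(np.float32)
    hull=cv2.convexHull(pts); q=hull
    for e in np.arange(1,12,.25):
        q=cv2.approxPolyDP(hull,e,True)
        if len(q)<=4: break
    print(i,pc.round(),ce[j].round(1),st[j],q.reshape(-1,2).tolist()); obs.append((v,q.reshape(-1,2).astype(float),ce[j],j))
use=[0,2,3]
def res(p,detail=False):
    r=[]
    for i in use:
        v,q,ce,_=obs[i]
        pr=proj(v,mouthpts(p,fl)); d=np.linalg.norm(pr[:,None]-q[None],axis=2)
        k=d.argmin(1); rr=(pr-q[k]) if len(q)==4 else np.zeros((4,2))
        if i>=2: rr=rr*1.0
        r.append(rr)
    return r if detail else np.concatenate(r).ravel()
for free in (False,True):
    f=(lambda x:res(np.r_[x,135.])) if not free else res
    o=least_squares(f,p0[:3] if not free else p0,loss="soft_l1"); print(free,o.x.round(3),np.degrees(o.x[2]).round(2),np.sqrt(np.mean(o.fun**2)))
p=least_squares(lambda x:res(np.r_[x,135.]),p0[:3],loss="soft_l1").x; p=np.r_[p,135.]
print([np.round(r,1).tolist() for r in res(p,True)])
# yellow handle
Y=[]
for v in W:
    h=cv2.cvtColor(v["im"],cv2.COLOR_BGR2HSV); m=cv2.inRange(h,(22,150,120),(34,255,255))
    n,l,st,ce=cv2.connectedComponentsWithStats(m); 
    print("yel",[(st[k].tolist(),ce[k].round(1).tolist()) for k in range(1,n) if st[k,4]>15 ])
h1=tri([(W[0],(249.4,116)),(W[1],(302.5,194.1))]);g1=tri([(W[0],(323.5,46.7)),(W[1],(386.5,140.9))]);m1=tri([(W[0],(352,144.7)),(W[1],(400.1,225.8))])
M,Rz,o=frame(p)
for n,(X,r) in dict(handle=h1,hinge=g1,mouth=m1).items(): print(n,X.round(1),"deck",((X-o)@M).round(1),r)
np.save("pose.npy",p)
E
python3 fit.py
```

```text
0 [346. 142.] [353.6 144.8] [ 323  110   63   70 1656] [[385.0, 170.0], [366.0, 179.0], [323.0, 122.0], [340.0, 110.0]]
1 [395. 225.] [398.  222.4] [ 374  197   49   57 1097] [[422.0, 241.0], [408.0, 253.0], [374.0, 205.0], [392.0, 197.0]]
2 [257. 207.] [260.5 207.4] [248 198  26  20 218] [[270.0, 217.0], [248.0, 205.0], [250.0, 198.0], [273.0, 210.0]]
3 [290. 148.] [290.9 151.1] [286 142  10  19 100] [[295.0, 142.0], [292.0, 158.0], [286.0, 160.0], [289.0, 146.0]]
False [432.22  157.288  -0.519] -29.75 1.2770919975085027
True [432.072 156.949  -0.521 129.454] -29.84 1.2000612676527167
[[[0.2, -1.9], [1.6, -0.1], [-0.5, 1.7], [-2.3, 0.7]], [[0.2, -0.8], [0.7, 0.1], [0.5, 0.7], [-0.8, -0.1]], [[2.0, -2.3], [1.2, 0.1], [-1.1, 1.8], [0.0, -2.5]]]
yel [([230, 84, 50, 56, 516], [250.3, 114.7])]
yel [([284, 169, 49, 51, 478], [303.4, 196.3])]
yel [([213, 203, 21, 16, 76], [222.4, 211.6])]
yel [([271, 123, 10, 15, 52], [274.7, 131.2])]
handle [418.7 304.6 105.8] deck [-86.2 121.2  24.7] [[0.7, -0.5], [-0.6, 0.4]]
hinge [534.7 239.  171.7] deck [ 60.7 121.9   2.3] [[1.6, -1.0], [-1.6, 1.0]]
mouth [434.8 158.1 130.7] deck [-1.   2.  -4.5] [[0.3, -0.2], [-0.3, 0.2]]
```

Checks on the fit:
- **Mouth:** (432,157,135), yaw −29.8°. Free-height fits give 129–131 against the text's 135.
- **Guard:** hinge and handle sit 121 mm to the left, where 120 is expected.
- **Board top:** 97.5 mm, where 100 is expected.

These agree well enough to grasp the board.

```bash
cat > g1.py <<'E'
from h import *
def best(p,a):
    return min([down(a),down(a+np.pi)],key=lambda Q:9 if arm.ik(p,Q) is None else abs(arm.ik(p,Q)[5]))
c=np.array([443.6,-419.7])
arm.move_pose((330,0,420),down(-0.4)); arm.move_pose((300,-330,400),down(-0.45))
a=np.radians(-26.5); Q=best((*c,230),a)
arm.move_pose((*c,230),Q); 
v=grab("wrist"); cv2.imwrite("pics/near.png",v["im"])
print([(d["at"][::-1].round() if hasattr(d["at"],"round") else d["at"][::-1],d["confidence"]) for d in arm.tip_of("wrist","board_top")], proj(v,[*c,100]))
arm.movel((*c,68),feed=120); o=arm.observe(); print(o["ft_force"],o["joints"].round(2))
arm.move_gripper(0.0); o=arm.observe(); print(o["finger_gap"],o["grip_force"],o["ft_force"],o["wrist_torque"])
arm.movel((*c,75),feed=40);o=arm.observe(); print(o["finger_gap"],o["ft_force"],o["clock"])
arm.movel((*c,330),feed=150);o=arm.observe(); print(o["finger_gap"],o["ft_force"],o["wrist_torque"],o["clock"])
v=grab("wrist"); cv2.imwrite("pics/held.png",v["im"])
E
python3 g1.py
```

```text
[([319.1, 189.9], 0.84), ([432.2, 139.5], 0.82)] [[317.5234396  189.71335516]]
[ 0.01356536  0.35411116 -0.57618162] [-0.95  0.64  1.35  0.    1.16 -0.49]
0.5561731801965452 61.256664991378784 [-0.53480937  1.29239097  5.46841411] [0.18042369 0.18787074 0.02850595]
0.5586941928547303 [-0.13437666 -0.22514719  0.61014838] 13.925
0.5626488317648268 [-0.26246631 -0.29637035 -0.37456446] [ 0.01449969 -0.01060839  0.03244616] 15.775
```

View pics/held.png

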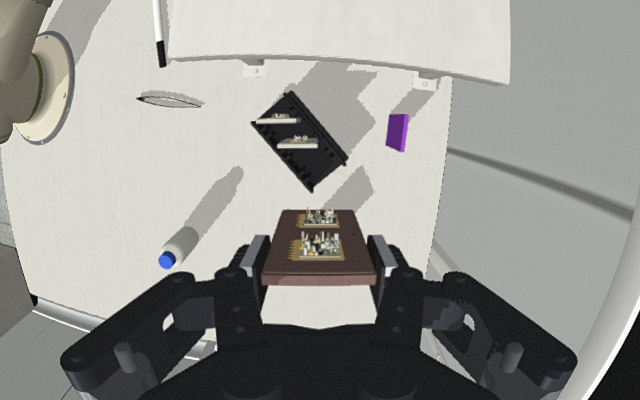

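The board is held squarely and centred, about (318, 280) at its upper end, with both grey boards still in the rack. Next: carry it to the mouth and check alignment at hover.

```bash
cat > con.py <<'E'
from h import *
p=np.load("pose.npy"); c,s=np.cos(np.radians(35)),np.sin(np.radians(35))
M=R.from_euler("z",p[2]).as_matrix()@np.array([[c,0,-s],[0,1,0],[s,0,c]]); O=np.array([p[0],p[1],135.])
def W(q): return O+M@np.array(q,float)
def ori(sy): return np.c_[-sy*M[:,0],sy*M[:,1],-M[:,2]]   # tool y = sy*mouth y
E
cat > g2.py <<'E'
from con import *
v=grab("wrist"); o=arm.observe(); T=lambda q:o["tool_pos"]+np.array(q)@o["eef_rot"].T
print("foot corners",proj(v,T([[2.5,-24,60],[2.5,24,60]])).round().tolist(),"top",proj(v,T([[2.5,-24,-32],[2.5,24,-32],[-2.5,-24,-32],[-2.5,24,-32]])).round().tolist())
arm.move_pose((300,-330,400),down(-0.45)); arm.move_pose((330,-60,420),down(-0.45))
for sy in (1,-1):
    js=[arm.ik(W((-5,0,z)),ori(sy)) for z in (140,90,20,-40)]
    print(sy,[None if j is None else np.round(j,2).tolist() for j in js])
E
python3 g2.py
```

```text
foot corners [[283.0, 211.0], [353.0, 211.0]] top [[259.0, 277.0], [376.0, 277.0], [260.0, 288.0], [375.0, 288.0]]
1 [[0.53, 0.07, 1.82, -0.63, 1.01, -0.24], [0.46, 0.14, 1.89, -0.67, 0.87, -0.21], [0.37, 0.25, 1.95, -0.78, 0.68, -0.12], [0.3, 0.37, 1.98, -0.94, 0.54, 0.01]]
-1 [None, None, None, None]
```

```bash
cat > g3.py <<'E'
from con import *
arm.move_pose(W((-5,0,150)),ori(1)); arm.movel(W((-5,0,90)),ori(1),feed=120)
v=grab("wrist"); im=v["im"].copy()
fl=np.array([[20,52,0],[20,-52,0],[-20,-52,0],[-20,52,0]])
cv2.polylines(im,[np.int32(proj(v,[W(q) for q in fl]).round())],True,(0,0,255),1)
for q in [(-96,120,38),(-84,91,38),(-84,149,38),(58,120,4)]: cv2.circle(im,tuple(int(i) for i in proj(v,W(q))[0].round()),3,(0,255,0),1)
print(arm.observe()["clock"],arm.observe()["finger_gap"])
cv2.imwrite("pics/hover.png",im)
E
python3 g3.py
```

```text
19.675 0.5568099383098392
```

View pics/hover.png

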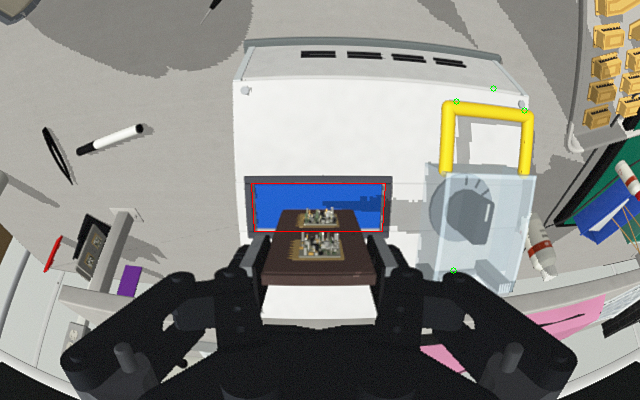

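Predicted mouth outline (red) lies about 3 px right of the actual blue opening (252–383, 183–231), so I shift −2 mm in y. The handle bar centre is at (489,111), 6 px up-slope of the prediction, so its x ≈ −79. Now push.

```bash
cat > g4.py <<'E'
from con import *
y=-2
for z in (62,45,25,5,-10,-22,-32,-38):
    try: arm.movel(W((-5,y,z)),ori(1),feed=80)
    except arm.IKError as e: print(e); break
    o=arm.observe(); f=M.T@o["ft_force"]; print(z,f.round(1),round(o["finger_gap"],3),o["clock"])
    if np.abs(f).max()>15: print("STOP"); break
E
python3 g4.py
```

```text
62 [-0.2  0.1  0.2] 0.559 20.175
45 [-0.8  0.6 -0.1] 0.561 20.5417
25 [-2.3 -0.1 -0.7] 0.554 20.9417
5 [-1.6  0.2 -1.3] 0.555 21.3417
-10 [-2.8  0.3 -0.2] 0.558 21.6833
-22 [-1.2 -1.3 -1.3] 0.558 21.9833
-32 [-0.3 -0.3 -0. ] 0.559 22.2583
-38 [-1.5 -0.  -0.2] 0.557 22.5083
```

```bash
cat > g5.py <<'E'
from con import *
arm.move_gripper(0.73); arm.sleep(0.5); o=arm.observe(); print(o["finger_gap"],o["ft_force"].round(1))
for z in (0,40,90):
    arm.movel(W((-5,-2,z)),ori(1),feed=120); o=arm.observe(); print(z,(M.T@o["ft_force"]).round(1))
v=grab("wrist"); im=v["im"].copy()
for q in [(-79,118,38),(-79,89,38),(-79,147,38),(63,118,4)]: cv2.circle(im,tuple(int(i) for i in proj(v,W(q))[0].round()),3,(0,255,0),1)
cv2.imwrite("pics/after.png",im); print(o["clock"])
th=np.linspace(0,1.75,8)
for sy in (1,-1):
  Q=np.c_[-M[:,1],-M[:,0],-M[:,2]]*[sy,sy,1]   # tool y along slope
  print(np.linalg.det(Q),[None if (j:=arm.ik(W((63-142*np.cos(t)+34*np.sin(t),118,4+142*np.sin(t)+34*np.cos(t)-19)),Q)) is None else np.round(j,2).tolist() for t in th])
E
python3 g5.py
```

```text
0.7317326499862506 [0.4 1.6 0.5]
0 [-0.5 -1.1 -0.6]
40 [-0.5 -0.5 -0.6]
90 [-0.  -0.5  0.2]
24.8167
0.9999999999999999 [[0.65, 0.47, 1.75, -0.79, 0.83, -1.45], [0.66, 0.41, 1.71, -0.74, 0.91, -1.53], [0.66, 0.36, 1.66, -0.69, 0.99, -1.61], [0.65, 0.31, 1.61, -0.65, 1.05, -1.69], [0.61, 0.29, 1.55, -0.62, 1.11, -1.78], [0.56, 0.27, 1.49, -0.59, 1.14, -1.87], [0.51, 0.27, 1.43, -0.56, 1.16, -1.96], [0.45, 0.28, 1.38, -0.54, 1.16, -2.04]]
0.9999999999999999 [[0.65, 0.47, 1.75, -0.79, 0.83, 1.69], [0.66, 0.41, 1.71, -0.74, 0.91, 1.62], [0.66, 0.36, 1.66, -0.69, 0.99, 1.54], [0.65, 0.31, 1.61, -0.65, 1.05, 1.45], [0.61, 0.29, 1.55, -0.62, 1.11, 1.36], [0.56, 0.27, 1.49, -0.59, 1.14, 1.27], [0.51, 0.27, 1.43, -0.56, 1.16, 1.18], [0.45, 0.28, 1.38, -0.54, 1.16, 1.1]]
```

View pics/after.png

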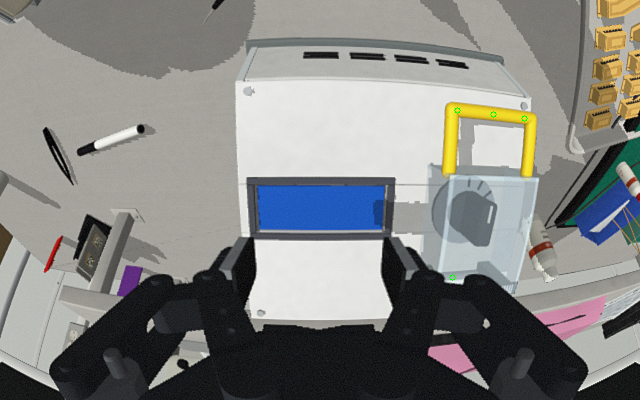

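The flap is shut flat with the board inside, and the handle points now fall on the yellow bar at (490,113). Next: swing the guard.

```bash
cat > g6.py <<'E'
from con import *
Q=np.c_[M[:,1],M[:,0],-M[:,2]]
H=lambda t,dz=0,hx=62:W((hx-142*np.cos(t)+34*np.sin(t),118,4+142*np.sin(t)+34*np.cos(t)-17+dz))
arm.move_gripper(0.5)
arm.move_pose(H(0,90),Q); arm.movel(H(0),Q,feed=120); o=arm.observe(); print(o["ft_force"].round(1),o["joints"].round(2))
arm.move_gripper(0.0); o=arm.observe(); print("gap",o["finger_gap"],o["grip_force"],(M.T@o["ft_force"]).round(1))
if o["finger_gap"]>0.05:
  for i,t in enumerate(np.linspace(0,1.78,19)[1:]):
    arm.movel(H(t),Q,feed=110); o=arm.observe()
    f=M.T@o["ft_force"]
    if i%3==2: print(round(t,2),f.round(1),round(o["finger_gap"],3),o["clock"])
    if np.abs(f).max()>35: print("STOP",t,f); break
E
python3 g6.py
```

```text
[ 0.3  0.6 -0.3] [ 0.65  0.46  1.75 -0.79  0.84  1.69]
gap 0.09149861452349527 58.547022342681885 [ 3.7 -0.3  4.5]
0.3 [-2.4  3.1  2.6] 0.089 28.9583
0.59 [-12.7   2.8  14.1] 0.089 29.8083
0.89 [-11.8  -3.3  23.1] 0.092 30.6583
1.19 [-1.4 -6.  16.8] 0.087 31.5083
1.48 [  2.2 -10.1   9.8] 0.09 32.3583
1.78 [-1.8  3.5 -3.6] 0.092 33.2083
```

```bash
cat > g7.py <<'E'
from con import *
import pickle
o=arm.observe(); Q=np.c_[M[:,1],M[:,0],-M[:,2]]
arm.move_gripper(0.5); q=M.T@(arm.observe()["tool_pos"]-O)
arm.movel(W(q+[0,0,60]),Q,feed=150); print((M.T@arm.observe()["ft_force"]).round(1))
arm.movel(W((20,118,190)),Q,feed=250)
arm.move_pose(W((0,118,130)),ori(1)); vs=[grab("wrist")]
print([(d["at"][::-1],d["confidence"]) for d in arm.tip_of("wrist","purge_knob_grip")])
arm.movel(W((-40,78,130)),ori(1),feed=200); vs.append(grab("wrist"))
print([(d["at"][::-1],d["confidence"]) for d in arm.tip_of("wrist","purge_knob_grip")])
pickle.dump(vs,open("knob.pkl","wb")); print(arm.observe()["clock"])
cv2.imwrite("pics/knob.png",np.hstack([cv2.resize(v["im"][:330,lo:lo+400],None,fx=1,fy=1) for v,lo in zip(vs,(120,200))]))
E
python3 g7.py
```

```text
[-0.3 -0.1 -0.9]
[([317.2, 199.6], 0.63)]
[([367.0, 247.9], 0.79), ([355.5, 288.1], 0.18)]
36.7417
```

View pics/knob.png

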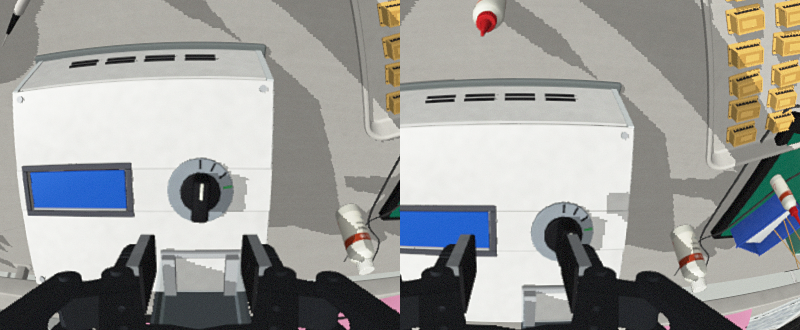

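The guard stays open and the flap is still shut. The knob is in clear view at (320,195) in view 0, with its bar nearly along the slope and the green mark to its right (clockwise).

```bash
cat > g8.py <<'E'
from con import *
import pickle
vs=pickle.load(open("knob.pkl","rb"))
X,r=tri([(vs[0],(317.2,199.6)),(vs[1],(367,247.9))]); d=M.T@(X-O); print("knob deck",d.round(1),r)
for v,px in zip(vs,[(317.2,199.6),(367,247.9)]):
    o,k=ray(v,px); o=M.T@(o-O);k=M.T@k; print((o+k*(37-o[2])/k[2]).round(1), end=" ")
print("axis0 px of (14,118,44)",proj(vs[0],W((14,118,44))).round(1), [proj(vs[0],W((14+e,118,44))).round(1).tolist() for e in (-17,17)])
E
python3 g8.py
```

```text
knob deck [ -3.6 117.5  47.3] [[0.1, -0.1], [-0.1, 0.1]]
[ -0.7 117.4  37. ] [  1.  119.4  37. ] axis0 px of (14,118,44) [[318.  220.2]] [[[317.9, 199.1]], [[318.0, 240.3]]]
```

```bash
cat > g9.py <<'E'
from con import *
def Q(a): return ori(1)@R.from_euler("z",a).as_matrix()
kx,ky,kz=0,118,21
print([None if (j:=arm.ik(W((kx,ky,kz)),Q(a))) is None else np.round(j,2).tolist() for a in (0.05,.7,1.38)])
arm.movel(W((kx,ky,120)),Q(0.05),feed=150); arm.movel(W((kx,ky,kz)),Q(0.05),feed=100)
o=arm.observe(); print((M.T@o["ft_force"]).round(1))
arm.move_gripper(0.0); o=arm.observe(); print("gap",o["finger_gap"],o["grip_force"],(M.T@o["ft_force"]).round(1),(M.T@o["wrist_torque"]).round(2))
if o["finger_gap"]>0.1:
  for i,a in enumerate(np.linspace(0.05,1.4,19)[1:]):
    arm.move_pose(W((kx,ky,kz)),Q(a)); o=arm.observe(); f=M.T@o["ft_force"];m=M.T@o["wrist_torque"]
    if i%3==2: print(round(a,2),f.round(1),m.round(2),round(o["finger_gap"],3),o["clock"])
    if np.abs(f).max()>35 or abs(m[2])>2: print("STOP",a,f,m); break
E
python3 g9.py
```

```text
[[0.52, 0.41, 1.66, -0.71, 0.87, -0.06], [0.52, 0.41, 1.66, -0.71, 0.87, 0.59], [0.52, 0.41, 1.66, -0.71, 0.87, 1.27]]
[-0.1  0.2  0.4]
gap 0.14662217347380674 60.17113208770752 [-1.7  4.9  4.1] [0.67 0.65 0.05]
0.27 [-2.4  5.1  3.3] [ 0.76  0.64 -0.06] 0.143 39.5333
0.5 [-1.9  6.   3.1] [0.8  0.71 0.02] 0.15 40.2833
0.72 [-1.9  7.5  1.9] [ 0.91  0.67 -0.04] 0.149 41.0333
0.95 [-2.1  6.4  2.6] [ 1.03  0.68 -0.01] 0.15 41.7833
1.18 [-1.5  7.7  1.3] [ 1.11  0.65 -0.03] 0.15 42.5333
1.4 [-0.9  8.2  0.8] [ 1.07  0.66 -0.01] 0.152 43.2833
```

```bash
cat > g10.py <<'E'
from con import *
def Q(a): return ori(1)@R.from_euler("z",a).as_matrix()
k=(0,118,21)
for a in (1.42,1.44,1.46):
    arm.move_pose(W(k),Q(a)); m=M.T@arm.observe()["wrist_torque"]; print(a,m.round(2))
    if abs(m[2])>.3: break
arm.move_gripper(0.5); arm.movel(W((0,118,130)),feed=120)
arm.move_pose(W((-60,60,170)),ori(1))
v=grab("wrist"); cv2.imwrite("pics/fin.png",v["im"]); o=arm.observe(); print(o["ft_force"].round(1),o["clock"])
E
python3 g10.py
```

```text
1.42 [1.15 0.56 0.73]
[-0.5 -0.4 -0.7] 46.2167
```

View pics/fin.png

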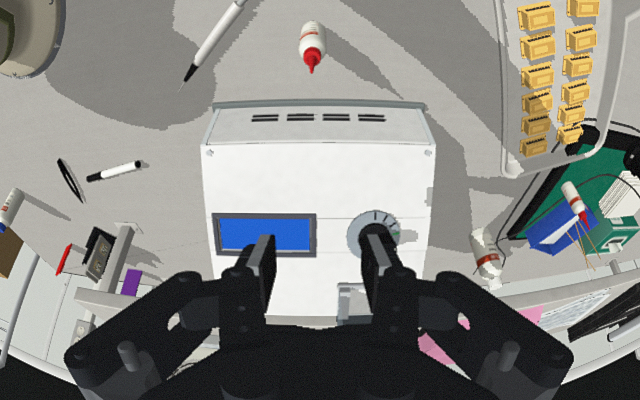

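The torque jumped to 0.73 N m at 1.42 rad, so the knob is at its stop. It shows turned at about (375,235), the flap is shut at (265,235), the guard is open, and the arm is clear of everything.

```bash
python3 -c "
from station import arm
print(arm.close_job())"
```

```text
the job is handed in; nothing more can be done
None
```

I handed the job in at about 46 s, and the hand-in returned no verdict. The brown board is in the chute with the flap shut, the guard was swung to about 1.78 rad and left open, the knob is turned to its stop at the green mark, and the grey boards were not moved.

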